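Inspect a vee block under a reading lens

TASK

The vee block is to be looked over for nicks: set it down, vee upward and without dropping it, into the rectangular pocket of the inspection nest so that it is fully home, flat and square, and let go of it. Then pick up the reading lens by its handle and hold it level, centred over the block, with the lens at the height of the surface gauge's scriber tip, which is set to the lens's focus; finish while still holding it steady there, with the lens touching nothing. Do not knock the surface gauge, and leave the ring gauge and the dial indicator where they are.

Things in the scene. Friction and masses are not known exactly. Their poses are not given: they have to be found in the camera images.
- vee_block: ground steel vee block, a solid block 38 mm (its x) by 62 mm (its y) by 42 mm high, with a vee cut in its top; it stands vee up. Origin at the centre of its underside, z up. About 0.4 kg. Grip it across the 38 mm width
- nest: inspection nest fixed to the desk: dark plate 116 (x) x 88 (y) x 8 mm with six aluminium bars, tops 18 mm above the desk, round a rectangular pocket 64.6 mm along its x, 40.6 mm along its y, 10 mm deep, with 3 mm lead-in bevels. The block's long side (its y) lies along the nest's x, either way round. Each long side has a 30 mm finger gap in its middle. Origin: centre of its underside, z up
- pocket_floor (a point): centre of the pocket's flat floor, 8 mm above the desk; a block that is fully home has its underside here
- loupe: reading lens lying flat: glass in a round steel rim 72 mm wide, 14 mm thick, with a straight flat-sided black handle 14 mm wide, 14 mm high. Origin under the handle, on the underside; x points along the handle to the lens, z up. Handle from x = -69 to +25 mm, lens centre at x = +80 mm, 7 mm above the underside. 0.12 kg; balances at about x = +8 mm, so it stays level pinched at the origin
- lens_center (a point): centre of the lens, on the mid-plane of its rim, 7 mm above the underside
- gauge: surface gauge standing beyond the nest: dark block base 56 x 56 x 22 mm with an upright steel spindle 10 mm thick and 158 mm high, and a clamp holding a thin horizontal scriber. Loose, 0.9 kg. Origin at the centre of its underside; the scriber points along its -x, over toward the nest
- scriber_tip (a point): pointed tip of the thin steel scriber (6 mm thick), 63 mm from the spindle's axis and 95 to 125 mm above the desk, level with the middle of the dark clamp (18 mm high) that holds it on the spindle. Its height is the height at which the mid-plane of the lens is in focus
- ring_gauge: bystander: steel ring, 47 mm across and 18 mm high. Origin at the centre of its underside
- dial_gauge: bystander: dial indicator lying on its back, 94 x 56 x 22 mm. Origin at the middle of its underside
Not all that is in view belongs to the job. What is meant by the vee_block is not red, and is the larger of those in its own colour.

How it is judged:
On the way:
1. the vee block is fully home in the pocket, flat and square, and let go (z of vee_block in the frame of pocket_floor below 0.002 m and horizontal distance between vee_block and pocket_floor below 0.003 m and angle between vee_block's own z axis and vertical below 0.04 rad and angle between the y axis of vee_block and the x axis of nest, either way round below 0.09 rad and contact force between the fingers and vee_block below 0.1 N), for 0.2 s.
At the end, for the whole second after the job is handed in: Block home in the pocket (2 mm of the floor, 3 mm of centre, square within 0.09 rad, tilt < 0.04). Lens in the fingers, touching nothing else: its centre within 5 mm of the scriber tip's height and 10 mm sideways of the block's centre, level within 5 degrees, still. Scriber tip moved < 6 mm (z of vee_block in the frame of pocket_floor below 0.002 m and horizontal distance between vee_block and pocket_floor below 0.003 m and angle between vee_block's own z axis and vertical below 0.04 rad and angle between the y axis of vee_block and the x axis of nest, either way round below 0.09 rad and contact force between the fingers and loupe above 1 N and z of lens_center in the frame of scriber_tip between -0.005 and 0.005 m and horizontal distance between lens_center and vee_block below 0.01 m and angle between loupe's own z axis and vertical below 0.087 rad and linear speed of loupe below 0.02 m/s and angular speed of loupe below 0.15 rad/s and contact force between loupe and gauge below 0.05 N and contact force between loupe and vee_block below 0.05 N and contact force between loupe and nest below 0.05 N and distance of scriber_tip from where it was at the start of the episode below 0.006 m); the arm keeps its last pose, push and grip.
It fails at once if the vee block is dropped (falls faster than 0.45 m/s out of the fingers) (contact force between the fingers and vee_block below 0.01 N and linear speed of vee_block above 0.45 m/s).
It fails at once if the reading lens is knocked hard against the vee block (over 5 N) (contact force between loupe and vee_block above 5 N).
It fails at once if the surface gauge is knocked out of place or its setting is lost (tip moved over 6 mm) (distance of scriber_tip from where it was at the start of the episode above 0.006 m).
It fails at once if the ring gauge or the dial indicator is moved over 15 mm (distance of any of ring_gauge, dial_gauge from where it was at the start of the episode above 0.015 m).
It also fails if it takes over 54 s, if anything falls off the work surface, if the arm or the gripper's body presses on something with over 40 N, if the wrist force passes 120 N, or if a joint passes its speed limit or range.

ROBOT

A 7-joint arm with a two-finger parallel gripper is mounted at the origin on a cart in front of the work surface, level with it; the furniture and walls round the work are solid. World frame = base frame: x ahead of the robot, y to its left, z up, the work surface at z = 0. Lengths are in m, angles in rad, forces in N, time in s.
With the tool pointing down it reaches from about 0.4 to 0.925 m from the base axis. Payload 5.6 kg.
Tool frame: the origin (TCP) lies midway between the tips of the shut fingers; the grasp point (between the pads) lies 19 mm behind it (manip.hold_point_z is the distance from the TCP to the grasp point, in m); z points along the fingers, y is the line along which they close (so a half turn about z gives the same grasp; the last joint's range is limited). The gripper opens to 85 mm and grips with 20 to 120 N. Pads are 22 mm wide; open, the fingers measure 114 mm over their backs; the gripper's body (76 mm by 85 mm) begins 54 mm behind the grasp point. The pads swing forward as they close: fully open they stand 13 mm farther back than shut.
Start: joints at [1.064, 0.468, -0.012, 1.603, 0.006, 1.071, -0.056], TCP at [0.291, -0.581, 0.205] pointing down, gripper open.
Joint ranges: [-2.53, 2.53], [-0.31, 2.02], [-1.57, 1.55], [0.28, 2.44], [-1.29, 4.43], [0.15, 1.84], [-2.92, 2.92]. Speed limits (rad/s): [2.57, 2.57, 3.14, 3.14, 3.14, 3.14, 3.14].

INTERFACE

Orientations are given as a rotation vector (axis times angle).
In Python, from plant import manip, grab_frame, get_calibration, ticket gives the robot as it stands.
- The arm moves only by the tool play_rows, never from a script. Its argument "series" is a list of rows, each a list of 7 numbers: the gripper command: -1 is shut, 1 is fully open, values between are in proportion, then the shift along the world's x, y, z in mm, then the turn, a rotation vector about the world's x, y, z in degrees. A call has 1 to 20 rows; each row shifts and turns the commanded pose from where the row before left it; what a row does not reach is not made up. A row lasts 1/8 s, in which the tool goes at most 62.5 mm and 10.7 degrees, less where a joint would pass 70% of its speed; a pose out of reach is approached as far as the arm can. A call is refused whole if a number of a shift passes 62.5 or a number of a turn 10.7, either way. A call with a gripper value outside its range is refused whole. The fingers move at their own pace and stop on an object; "newtons" is the grip in N (left out, the last holds). Time passes only in rows, so rows that do not move let the fingers close. It gives the time, the measured TCP pose, the force, the opening and the grip force at its end, in the units of the state.
- manip.observe(): the state, without advancing time (a new reading comes with each control period).
- grab_frame(name): name is "side" or "top"; returns (picture, depth): 480x640x3 uint8, red, green, blue; 480x640 float32, m along the optical axis (not along the pixel's ray), 0 where there is no reading.
- get_calibration(name): a dict with "fovy" (degrees; the focal length in pixels is half the picture's height over the tangent of half this angle, whatever the lens; pixels are square), "cx", "cy" (the principal point, pixels), "dist" ([k1, k2, p1, p2, k3] as OpenCV has them; the pictures are not rectified), "R" (3x3) and "t" (3): a world point X has camera coordinates R X + t. Camera axes: x right, y down, z forward; pixel columns grow to the right and rows downward; lengths in m; the calibration is good to about 2 mm. A picture is of the moment at which its call begins. get_calibration takes no time and is no camera call.
- ticket.finish_job(): hands the job in; it is judged then, once.
The state is a dict: "time_s": time; "q": joint angles; "joint_velocities": joint speeds; "tau": joint torques, N m; "tool_pos": TCP position; "orientation": TCP orientation; "contact_force": force on the tool from outside, world axes, zero at the start; "moment": the same for the moment, N m; "grip_width": finger opening in m; "gripper_force": force on a finger pad.
Only numpy, scipy, OpenCV 4.12 (cv2) and the standard library are available. Lean on these libraries where they do the work, as an engineer would, in place of code of your own. Each camera call takes 0.05 s, during which the arm holds its last target. There are 200 camera calls.

## Working session

There is one attempt and no reset: what is moved stays moved. The work goes in short steps, Python scripts to look and compute and a tool call to move; the robot and the scene stay as the last step left them, time stands still between calls to the robot, and variables do not carry over. Pictures are saved under pics/ and viewed, at most 10 in all, crops included, and the job is handed in when it is done.

Besides the shell and the picture viewer there is one more tool, called after "Request:" by a JSON object that holds its "fn" and its "kwargs". play_rows: Moves the arm, as the interface text tells. Its arguments: {"type":"object","properties":{"series":{"type":"array"},"newtons":{"type":"number"}},"required":["series"]}

```bash
mkdir -p pics; cat > h.py <<'E'
import numpy as np, cv2
from plant import manip, grab_frame, get_calibration, ticket
def K(n):
    c=get_calibration(n); f=240/np.tan(np.radians(c["fovy"])/2)
    return np.array([[f,0,c["cx"]],[0,f,c["cy"]],[0,0,1]]),np.array(c["dist"],float),np.array(c["R"]),np.array(c["t"])
def onplane(n,uv,z):
    k,d,R,t=K(n); p=cv2.undistortPoints(np.array(uv,float).reshape(-1,1,2),k,d).reshape(-1,2)
    r=np.c_[p,np.ones(len(p))]@R; o=-R.T@t
    return o+r*((z-o[2])/r[:,2])[:,None]
def cloud(n,depth):
    k,d,R,t=K(n); v,u=np.mgrid[0:480,0:640]
    p=cv2.undistortPoints(np.stack([u,v],-1).reshape(-1,1,2).astype(float),k,d).reshape(480,640,2)
    X=np.concatenate([p,np.ones((480,640,1))],-1)*depth[...,None]
    return (X-t)@R
def proj(n,X):
    k,d,R,t=K(n); return cv2.projectPoints(np.array(X,float).reshape(-1,3),cv2.Rodrigues(R)[0],t,k,d)[0].reshape(-1,2)
E
python3 - <<'E'
from h import *
for n in("top","side"):
    im,d=grab_frame(n); cv2.imwrite(f"pics/{n}0.png",im[...,::-1]); np.save(f"{n}0.npy",d)
    k,_,R,t=K(n); print(n,k[0,0],-R.T@t,R.round(2).tolist())
s=manip.observe(); print(s["tool_pos"],s["orientation"],manip.hold_point_z)
E
```

```text
top 622.60659259882 [ 0.41927993 -0.18972364  1.201836  ] [[-0.02, -1.0, 0.02], [-0.99, 0.02, -0.13], [0.13, -0.02, -0.99]]
side 522.0084070181059 [0.18626478 0.59882601 0.47078568] [[-0.89, -0.45, 0.02], [-0.19, 0.33, -0.93], [0.41, -0.83, -0.38]]
[ 0.29048673 -0.58087026  0.2041208 ] [-3.05598727e+00 -7.21635335e-01  7.42720748e-04] 0.0187
```

View pics/top0.png

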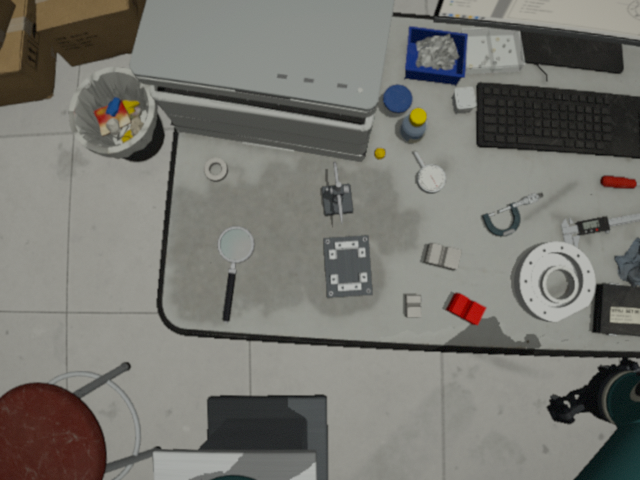

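View pics/side0.png

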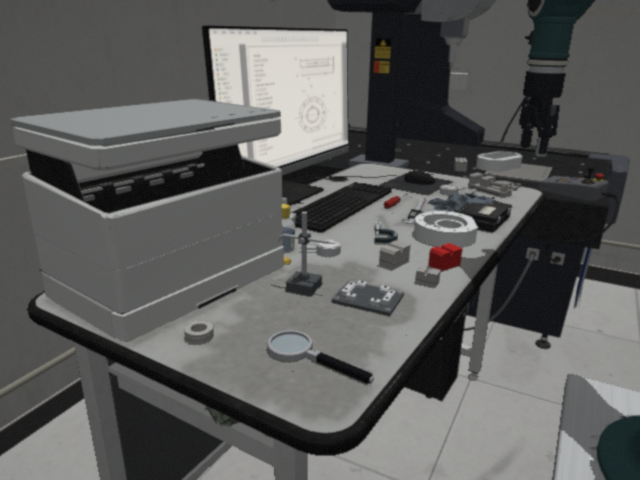

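Top view: three vee blocks stand out, a larger grey one at (442,256), a smaller grey one at (413,305) and a red one at (466,308). The larger grey one at (442,256) fits the description. The nest is at (348,266), the gauge at (337,198), the loupe at (236,245) with its handle at (229,297), the ring at (216,169) and the dial at (430,178). I'll confirm in an enlarged crop and measure.

```bash
python3 - <<'E'
from h import *
im=cv2.imread("pics/top0.png"); d=np.load("top0.npy"); P=cloud("top",d)
c=cv2.resize(im[160:310,300:480],None,fx=4.0,fy=4.0,interpolation=cv2.INTER_CUBIC); cv2.imwrite("pics/crop1.png",c)
def box(u0,u1,v0,v1,z0,z1):
    q=P[v0:v1,u0:u1].reshape(-1,3); q=q[(q[:,2]>z0)&(q[:,2]<z1)]
    r=cv2.minAreaRect((q[:,:2]*1000).astype(np.float32)); print(len(q),np.median(q,0).round(4),q[:,2].max().round(4),r)
print("desk",np.median(P[200:300,270:310,2]))
for n,a in dict(vee=(415,470,235,275,.032,.06),small=(398,428,288,322,.02,.06),plate=(315,380,228,305,.004,.03),bars=(315,380,236,298,.0145,.03),handle=(215,245,270,325,.006,.03),rim=(210,262,220,268,.006,.03),base=(315,360,178,222,.012,.03),upper=(315,360,155,225,.08,.2),dial=(405,450,150,200,.01,.05)).items():
    print(n); box(*a)
S=cloud("side",np.load("side0.npy")); q=S[200:305,270:345].reshape(-1,3)
m=(q[:,2]>.06)&(q[:,2]<.2)&(q[:,0]<.9); q=q[m]
for z in np.arange(.06,.18,.005):
    w=q[abs(q[:,2]-z)<.0025]; w=w[np.abs(w-np.median(w,0))[:,:2].max(1)<.1] if len(w) else w
    print(z.round(3),len(w), w.min(0).round(3)[:2] if len(w) else'', w.max(0).round(3)[:2] if len(w) else '')
E
```

```text
desk 4.3054655001421264e-05
vee
622 [ 0.5191 -0.4081  0.0408] 0.0471 ((519.1116943359375, -407.1546630859375), (61.63412094116211, 38.77305603027344), 74.2990951538086)
small
322 [ 0.4282 -0.3487  0.0286] 0.0349 ((428.2424011230469, -349.22491455078125), (42.45194625854492, 27.457670211791992), 0.2957656979560852)
plate
2722 [ 0.5054 -0.226   0.009 ] 0.0256 ((507.40948486328125, -225.716796875), (123.68179321289062, 144.9916534423828), 88.97425079345703)
bars
554 [ 0.5206 -0.226   0.018 ] 0.0256 ((505.9427490234375, -226.34071350097656), (93.77433013916016, 68.1875228881836), 3.393214702606201)
handle
422 [0.4533 0.0019 0.0138] 0.0222 ((450.42230224609375, -5.323757171630859), (38.95664978027344, 101.6416244506836), 88.5634765625)
rim
1018 [ 0.55   -0.0102  0.0103] 0.0202 ((541.781005859375, -11.983543395996094), (80.64546966552734, 86.38184356689453), 62.76689529418945)
base
563 [ 0.6272 -0.2006  0.0218] 0.0297 ((634.4352416992188, -208.33505249023438), (56.63376998901367, 55.9773063659668), 5.219191074371338)
upper
356 [ 0.6319 -0.2098  0.1099] 0.1607 ((633.3214111328125, -212.8317
[... 422 characters left out ...]
085 45 [ 0.63 -0.26] [ 0.718 -0.202]
0.09 39 [ 0.63  -0.258] [ 0.718 -0.199]
0.095 45 [ 0.626 -0.263] [ 0.717 -0.199]
0.1 66 [ 0.614 -0.259] [ 0.718 -0.194]
0.105 172 [ 0.573 -0.252] [ 0.718 -0.193]
0.11 77 [ 0.59  -0.251] [ 0.717 -0.193]
0.115 58 [ 0.626 -0.254] [ 0.717 -0.196]
0.12 42 [ 0.63  -0.254] [ 0.719 -0.204]
0.125 39 [ 0.63  -0.254] [ 0.718 -0.202]
0.13 43 [ 0.63  -0.253] [ 0.719 -0.203]
0.135 38 [ 0.63  -0.255] [ 0.719 -0.202]
0.14 40 [ 0.629 -0.25 ] [ 0.718 -0.203]
0.145 45 [ 0.63  -0.251] [ 0.717 -0.203]
0.15 40 [ 0.63  -0.251] [ 0.717 -0.203]
0.155 45 [ 0.631 -0.251] [ 0.718 -0.203]
0.16 23 [ 0.632 -0.246] [ 0.718 -0.207]
0.165 4 [ 0.714 -0.226] [ 0.716 -0.218]
0.17 0  
0.175 0
```

View pics/crop1.png

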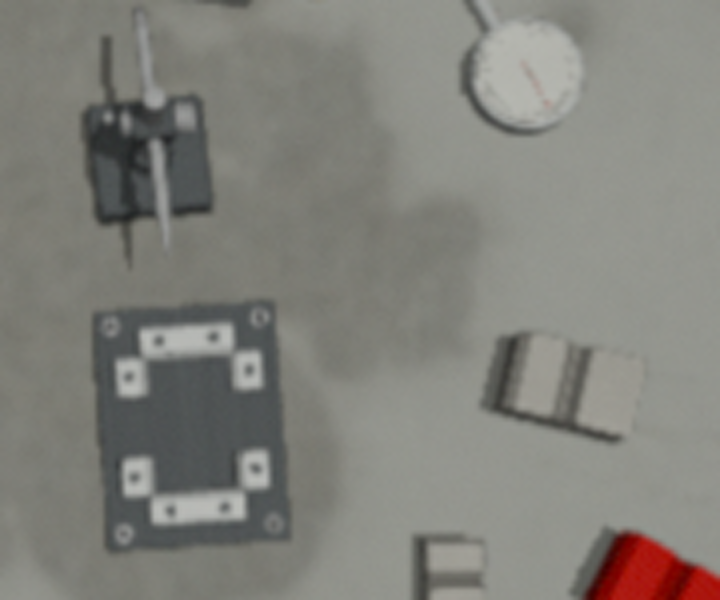

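The crop shows the larger grey vee block centred near (565,385) in the crop, its vee running across its width. The nest plate corners are at about (93,313), (273,301), (291,538) and (109,551), and the scriber tip is at (167,248). The target is confirmed, since the other grey block is clearly smaller.

```bash
python3 - <<'E'
from h import *
f=lambda pts:(np.array(pts,float)+.5)/4-.5+[300,160]
def rect(n,X):
    r=cv2.minAreaRect((X[:,:2]*1000).astype(np.float32)); print(n,np.array(r[0]).round(1),np.array(r[1]).round(1),round(r[2],1), (X[:,:2].mean(0)*1000).round(1))
rect("plate",onplane("top",f([(93,313),(273,301),(291,538),(109,551)]),.008))
# outer ends/edges of the bars' tops
b=onplane("top",f([(139,326),(233,322),(247,519),(151,525),(115,360),(260,350),(270,486),(122,496)]),.018); print(b.round(4)[:,:2].tolist(), b[:4,:2].mean(0),b[4:,:2].mean(0))
P=cloud("top",np.load("top0.npy")); S=cloud("side",np.load("side0.npy"))
# vee side check
for n,C in(("top",P),("side",S)):
    q=C.reshape(-1,3); w=q[(abs(q[:,0]-.519)<.05)&(abs(q[:,1]+.407)<.05)&(q[:,2]>.037)&(q[:,2]<.047)]; rect(n+" vee",w)
    w=q[(q[:,0]>.56)&(q[:,0]<.612)&(abs(q[:,1]+.21)<.03)&(q[:,2]>.08)&(q[:,2]<.14)]
    print(n,"scriber",len(w),w.min(0).round(4),w.max(0).round(4),np.median(w,0).round(4))
    w=q[(abs(q[:,0]-.54)<.06)&(abs(q[:,1]+.01)<.06)&(q[:,2]>.008)&(q[:,2]<.02)]; rect(n+" lens",w)
    w=q[(q[:,0]>.38)&(q[:,0]<.46)&(abs(q[:,1])<.04)&(q[:,2]>.011)&(q[:,2]<.018)]
    l=cv2.fitLine(w[:,:2].astype(np.float32),cv2.DIST_HUBER,0,.01,.01).ravel(); print(n,"handle",l.round(4),np.degrees(np.arctan2(l[1]*np.sign(l[0]),abs(l[0]))),w[:,0].min())
im=cv2.imread("pics/side0.png")
cv2.imwrite("pics/crop2.png",cv2.resize(im[205:315,255:415],None,fx=5,fy=5,interpolation=cv2.INTER_CUBIC))
im=cv2.imread("pics/top0.png")
cv2.imwrite("pics/crop3.png",cv2.resize(im[220:330,190:300],None,fx=5,fy=5,interpolation=cv2.INTER_CUBIC))
E
```

```text
plate [ 505.9 -226.5] [114.8  87.3] 2.9 [ 505.9 -226.5]
[[0.5532, -0.202], [0.5543, -0.247], [0.46, -0.2516], [0.458, -0.206], [0.537, -0.1902], [0.5406, -0.2596], [0.4755, -0.2629], [0.4721, -0.1924]] [ 0.50639341 -0.22662602] [ 0.50630095 -0.22629077]
top vee [ 519.1 -407.3] [61.3 38.8] 74.3 [ 519.  -407.8]
top scriber 66 [ 0.5737 -0.2155  0.1021] [ 0.6111 -0.2086  0.1138] [ 0.5941 -0.2122  0.108 ]
top lens [538.4 -14.5] [107.2  69.8] 15.9 [543.8 -10.5]
top handle [ 0.9879 -0.1551  0.4291  0.0061] -8.920499 0.4018556873824604
side vee [ 519.1 -407.1] [64.1 40.5] 73.4 [ 517.5 -405.1]
side scriber 55 [ 0.5731 -0.2175  0.1015] [ 0.6117 -0.2063  0.1081] [ 0.5945 -0.2108  0.1056]
side lens [537.1  -1.6] [ 71.2 102.1] 57.3 [541.4  -7.4]
side handle [ 0.9893 -0.1457  0.4318  0.007 ] -8.376128 0.39943341203268623
```

View pics/crop2.png

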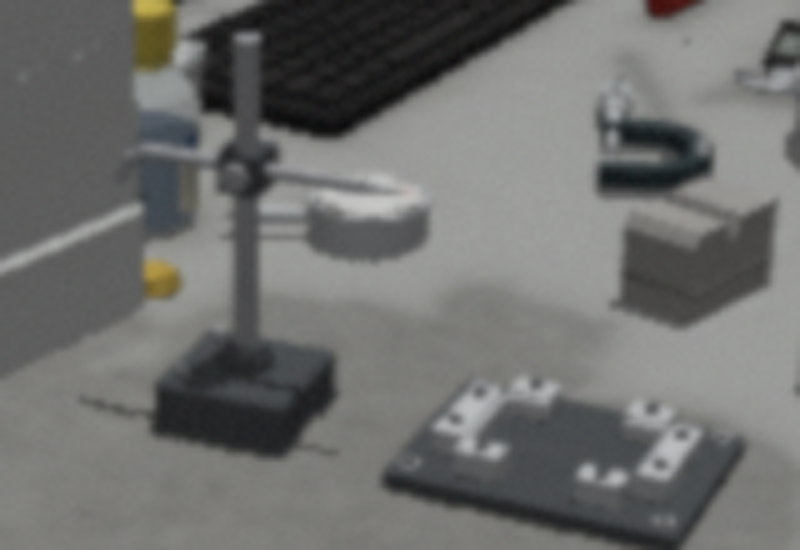

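View pics/crop3.png

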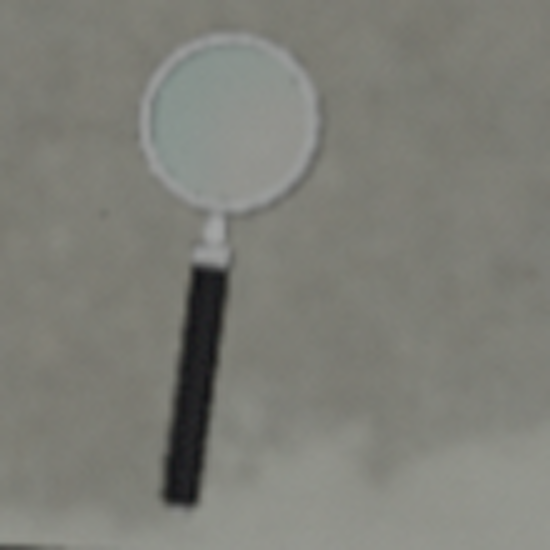

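Side crop: the clamp's middle is near (247,168), the scriber tip near (418,191), the spindle top at (248,35) and its foot at (248,350). Loupe crop: the lens centre is at (231,123), the handle's end at (181,505) and the collar at (211,258).

```bash
python3 - <<'E'
from h import *
from scipy.optimize import least_squares
from scipy.spatial.transform import Rotation as Ro
g=lambda p,s,o:(np.array(p,float)+.5)/s-.5+o
def tri(a,b):
    r=least_squares(lambda X:np.r_[proj("top",X)[0]-a,proj("side",X)[0]-b],[.6,-.21,.1]); return r.x.round(4),r.fun.round(2)
print("tip",tri(g((167,248),4,[300,160]),g((418,191),5,[255,205])))
# clamp/spindle heights: match side row on spindle axis
for xy in((.634,-.208),(.636,-.209)):
    for v in (35,150,168,190,350):
        zz=np.linspace(0,.2,401); pr=proj("side",np.c_[np.full(401,xy[0]),np.full(401,xy[1]),zz]); i=abs(pr[:,1]-g((0,v),5,[255,205])[1]).argmin(); print(xy,v,zz[i].round(4),((pr[i]-[255,205]+.5)*5-.5).round(0))
L=onplane("top",g([(231,123),(181,505),(211,262)],5,[190,220]),.014); L[0]=onplane("top",g([(231,123)],5,[190,220]),.014)[0]
print(L.round(4)); d=L[0]-L[1]; print("len",np.linalg.norm(d),np.degrees(np.arctan2(d[1],d[0])),"origin",L[0]-d/np.linalg.norm(d)*.08)
s=manip.observe(); R=Ro.from_rotvec(s["orientation"]).as_matrix(); print(R.round(3),np.degrees(np.arctan2(R[1,1],R[0,1])))
E
```

```text
tip (array([ 0.5729, -0.2161,  0.1058]), array([ 1.2 ,  2.78, -3.14, -0.5 ]))
(0.634, -0.208) 35 0.158 [249.  35.]
(0.634, -0.208) 150 0.112 [248. 150.]
(0.634, -0.208) 168 0.105 [248. 168.]
(0.634, -0.208) 190 0.096 [248. 190.]
(0.634, -0.208) 350 0.0285 [247. 349.]
(0.636, -0.209) 35 0.1575 [246.  35.]
(0.636, -0.209) 150 0.1115 [245. 150.]
(0.636, -0.209) 168 0.104 [245. 168.]
(0.636, -0.209) 190 0.095 [245. 190.]
(0.636, -0.209) 350 0.0275 [244. 350.]
[[ 0.5507 -0.0121  0.014 ]
 [ 0.4045  0.0075  0.014 ]
 [ 0.4972 -0.0044  0.014 ]]
len 0.1474722825733 -7.65703282847852 origin [ 0.47140366 -0.00145222  0.014     ]
[[ 0.894  0.447 -0.001]
 [ 0.447 -0.894  0.001]
 [-0.    -0.002 -1.   ]] -63.4273314995953
```

Request:
{"fn": "play_rows", "kwargs": {"series": [[1,46,35,-10,0,0,9.5],[1,46,35,-20,0,0,9.5],[1,46,35,-20,0,0,9.5],[0.7,46,35,-20,0,0,9.5],[0.7,45,34,-14,0,0,9.7],[0.7,0,0,0,0,0,0],[0.7,0,0,0,0,0,0]]}}

```text
time_s: 0.98
tool_pos: [0.519, -0.4078, 0.1204]
orientation: [-2.505, -1.895, 0.002]
contact_force: [-1.9, -0.2, -0.1]
grip_width: 0.0726
gripper_force: 0.0
```

Request:
{"fn": "play_rows", "kwargs": {"series": [[0.7,0,0,-40,0,0,0],[0.7,0,0,-40,0,0,0],[0.7,0,0,-24,0,0,0],[0.7,0,0,-12,0,0,0],[0.7,0,0,0,0,0,0],[-1,0,0,0,0,0,0],[-1,0,0,0,0,0,0],[-1,0,0,0,0,0,0],[-1,0,0,0,0,0,0],[-1,0,0,0,0,0,0]], "newtons": 60}}

```text
time_s: 2.22
tool_pos: [0.5207, -0.4081, 0.0067]
orientation: [2.502, 1.895, 0.001]
contact_force: [-1.0, 0.5, 5.5]
grip_width: 0.036
gripper_force: 61.1
```

Request:
{"fn": "play_rows", "kwargs": {"series": [[-1,0,0,15,0,0,0],[-1,0,0,35,0,0,0],[-1,0,0,35,0,0,-5],[-1,-2,20,0,0,0,-9.5],[-1,-2,25,0,0,0,-9.5],[-1,-2,25,0,0,0,-9.5],[-1,-2,25,0,0,0,-9.5],[-1,-2,25,0,0,0,-9.5],[-1,-2,25,0,0,0,-9.5],[-1,-1,20,0,0,0,-9.3],[-1,0,16,0,0,0,0],[-1,0,0,0,0,0,0],[-1,0,0,0,0,0,0]]}}

```text
time_s: 3.85
tool_pos: [0.5068, -0.2274, 0.0902]
orientation: [3.14, 0.082, 0.0]
contact_force: [-0.2, 0.1, -3.7]
grip_width: 0.0361
gripper_force: 60.8
```

```bash
python3 - <<'E'
from h import *
im,d=grab_frame("side"); im2,d2=grab_frame("top")
np.save("side1.npy",d); np.save("top1.npy",d2)
cv2.imwrite("pics/m1.png",np.hstack([cv2.resize(im[160:300,260:420,::-1],None,fx=2.5,fy=2.5),cv2.resize(im2[180:320,290:450,::-1],None,fx=2.5,fy=2.5)]))
s=manip.observe(); print(s["tool_pos"],s["orientation"],s["grip_width"],s["contact_force"])
E
```

```text
[ 0.50659319 -0.22763866  0.09002504] [3.14002958e+00 8.00815066e-02 1.13403362e-04] 0.03627635512283702 [ 3.48873848e-01  1.98699943e-03 -2.55393567e+00]
```

View pics/m1.png

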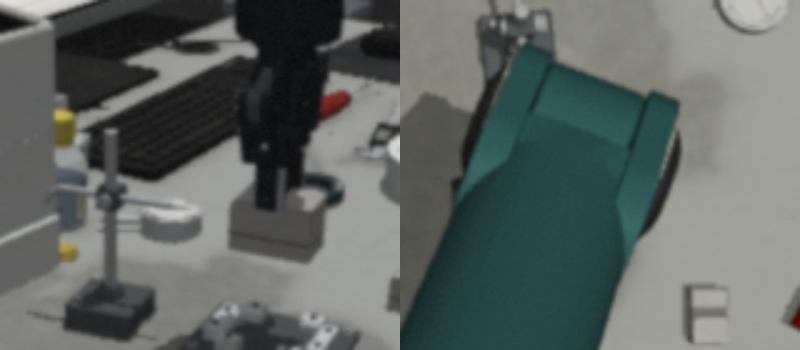

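The block hangs level in the fingers above the nest, in the left panel at about (278,220). The top view is hidden by the arm, so I'll measure the held block with the side depth.

```bash
python3 - <<'E'
from h import *
S=cloud("side",np.load("side1.npy")).reshape(-1,3)
w=S[(abs(S[:,0]-.506)<.05)&(abs(S[:,1]+.226)<.045)&(S[:,2]>.07)&(S[:,2]<.15)]
a=np.radians(2.9); ux=np.array([np.cos(a),np.sin(a)]); uy=np.array([-ux[1],ux[0]])
X=(w[:,:2]-[.5062,-.2265])@ux; Y=(w[:,:2]-[.5062,-.2265])@uy; Z=w[:,2]
print("zmin",np.percentile(Z,[0,1,3]))
f=(Z>.086)&(Z<.105); print("x range low band",np.percentile(X[f],[0,1,3,97,99,100]).round(4))
g=f&(abs(X)<.028)
for z0,z1 in((.084,.09),(.09,.095),(.095,.1),(.1,.105)):
    m=(Z>z0)&(Z<z1); y=Y[m&(abs(X)<.025)]; print(z0,np.percentile(X[m],[1,99]).round(4),np.percentile(y,[5,50,95]).round(4))
c=g&(Z<.097); print(np.polyfit(X[c],Y[c],1))
E
```

```text
zmin [0.08209764 0.0837227  0.08510326]
x range low band [-0.0323 -0.0318 -0.0316  0.0282  0.0298  0.0304]
0.084 [-0.0318  0.0301] [0.0158 0.0182 0.0201]
0.09 [-0.0319  0.0297] [0.0163 0.0183 0.0202]
0.095 [-0.0316  0.0301] [0.0163 0.0186 0.0208]
0.1 [-0.0318  0.0282] [0.0157 0.018  0.0203]
[0.00831868 0.01806332]
```

Request:
{"fn": "play_rows", "kwargs": {"series": [[-1,1,1,-20,0,0,0],[-1,0,0,-25,0,0,0],[-1,0,0,-12,0,0,0],[-1,0,0,-5,0,0,0],[-1,0,0,-3,0,0,0],[-1,0,0,-3,0,0,0],[-1,0,0,0,0,0,0]]}}

```text
time_s: 4.82
tool_pos: [0.5079, -0.2254, 0.0223]
orientation: [3.14, 0.082, 0.001]
contact_force: [-0.5, 0.1, -3.3]
grip_width: 0.0362
gripper_force: 60.7
```

Request:
{"fn": "play_rows", "kwargs": {"series": [[-1,0,0,-3,0,0,0],[-1,0,0,-2,0,0,0],[-1,0,0,-2,0,0,0],[-1,0,0,-1,0,0,0],[-1,0,0,0,0,0,0],[-1,0,0,0,0,0,0]]}}

```text
time_s: 5.58
tool_pos: [0.5052, -0.2259, 0.0169]
orientation: [-3.14, -0.08, 0.007]
contact_force: [-15.1, 2.3, 27.3]
grip_width: 0.0362
gripper_force: 67.8
```

Request:
{"fn": "play_rows", "kwargs": {"series": [[-1,-2,0,1,0,0,0],[-1,-1,0,0,0,0,0],[-1,0,0,-1,0,0,0],[-1,0,0,0,0,0,0]]}}

```text
time_s: 6.08
tool_pos: [0.5051, -0.226, 0.0168]
orientation: [3.14, 0.081, 0.002]
contact_force: [-7.8, 3.0, 19.5]
grip_width: 0.0357
gripper_force: 66.9
```

Request:
{"fn": "play_rows", "kwargs": {"series": [[-1,-1,0,0,0,0,0],[-1,-1,0,0,0,0,0],[-1,0,-1,0,0,0,0],[-1,0,0,0,0,0,0]]}}

```text
time_s: 6.58
tool_pos: [0.505, -0.2262, 0.0167]
orientation: [3.14, 0.082, 0.007]
contact_force: [-3.2, 4.1, 14.2]
grip_width: 0.0359
gripper_force: 66.4
```

```bash
python3 - <<'E'
from h import *
im,d=grab_frame("side"); np.save("side2.npy",d); cv2.imwrite("pics/m2.png",cv2.resize(im[230:310,310:420,::-1],None,fx=7,fy=7,interpolation=cv2.INTER_CUBIC))
s=manip.observe(); print(s["tool_pos"],s["orientation"],s["grip_width"],s["contact_force"],s["moment"])
S=cloud("side",d).reshape(-1,3)
w=S[(abs(S[:,0]-.506)<.05)&(abs(S[:,1]+.226)<.045)&(S[:,2]>.022)&(S[:,2]<.07)]
a=np.radians(2.9); ux=np.array([np.cos(a),np.sin(a)]); uy=np.array([-ux[1],ux[0]])
X=(w[:,:2]-[.5062,-.2265])@ux; Y=(w[:,:2]-[.5062,-.2265])@uy; Z=w[:,2]
for lo,hi in((.024,.032),(.032,.04)):
    m=(Z>lo)&(Z<hi); print(np.percentile(X[m],[1,99]).round(4))
for x0,x1 in((-.031,-.022),(.022,.031)):
    m=(X>x0)&(X<x1)&(Y<.012); print("top z",np.median(Z[m&(Z>.042)]),m.sum())
E
```

```text
[ 0.50497548 -0.22616951  0.01676313] [3.13984682 0.08252988 0.00672217] 0.03649751970000472 [-4.21107666  4.04541905 14.80998949] [0.76884272 0.25814263 0.02308697]
[-0.0321  0.0297]
[-0.0334  0.0285]
top z 0.04966820411373525 36
top z 0.052373478068431324 7
```

View pics/m2.png

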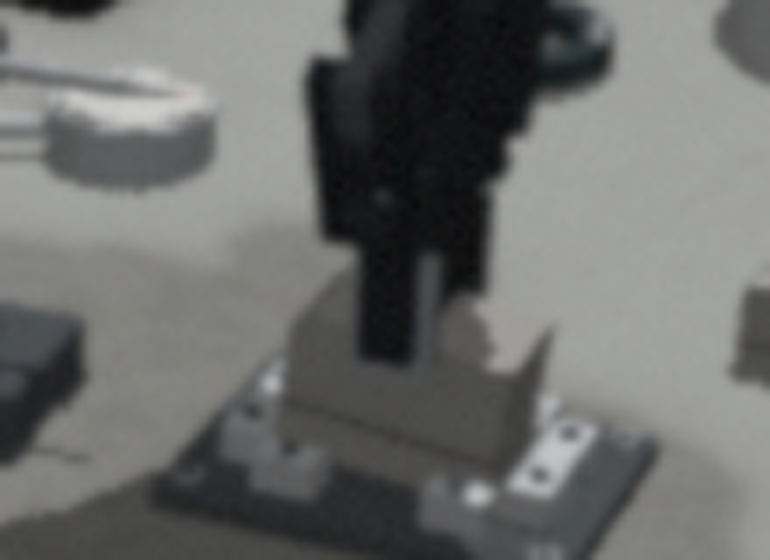

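The block is in the pocket: its lower edge runs from (280,400) to (520,465) in the crop. Its +x end (left) still rides about 2 mm high. I'll let go gently and see whether it settles.

Request:
{"fn": "play_rows", "kwargs": {"series": [[-1,0,0,1,0,0,0],[0.0,0,0,0,0,0,0],[0.1,0,0,0,0,0,0],[0.1,0,0,0,0,0,0],[0.1,0,0,0,0,0,0]], "newtons": 20}}

```text
time_s: 7.25
tool_pos: [0.5026, -0.2264, 0.0148]
orientation: [-3.141, -0.081, 0.0]
contact_force: [1.0, -0.2, 1.0]
grip_width: 0.0469
gripper_force: 0.0
```

```bash
cat > chk.py <<'E'
from h import *
import sys
im,d=grab_frame("side"); np.save("side3.npy",d); cv2.imwrite(sys.argv[1],cv2.resize(im[230:310,310:420,::-1],None,fx=7,fy=7,interpolation=cv2.INTER_CUBIC))
s=manip.observe(); print(s["tool_pos"],s["orientation"],s["grip_width"],s["contact_force"],s["moment"])
S=cloud("side",d).reshape(-1,3)
w=S[(abs(S[:,0]-.506)<.05)&(abs(S[:,1]+.226)<.045)&(S[:,2]>.022)&(S[:,2]<.07)]
a=np.radians(2.9); ux=np.array([np.cos(a),np.sin(a)]); uy=np.array([-ux[1],ux[0]])
X=(w[:,:2]-[.5062,-.2265])@ux; Y=(w[:,:2]-[.5062,-.2265])@uy; Z=w[:,2]
for lo,hi in((.024,.032),(.032,.04)):
    m=(Z>lo)&(Z<hi); print(np.percentile(X[m],[1,99]).round(4))
for x0,x1 in((-.031,-.022),(.022,.031)):
    m=(X>x0)&(X<x1)&(Y<.012); print("top z",np.median(Z[m&(Z>.042)&(Z<.056)]),m.sum())
E
python3 chk.py pics/m3.png
```

```text
[ 0.50262087 -0.22639982  0.01482604] [-3.14050563e+00 -8.12506152e-02  5.23601734e-04] 0.04720314449798236 [-0.60888703 -0.35329478 -0.1444121 ] [ 0.02313457  0.04749876 -0.0140049 ]
[-0.033   0.0291]
[-0.0328  0.0278]
top z 0.049226620283442976 37
top z 0.048279764780636406 14
```

Request:
{"fn": "play_rows", "kwargs": {"series": [[0.1,0,0,15,0,0,0],[0.1,0,0,40,0,0,0],[0.1,-5,0,50,0,0,0],[0.1,-6,37,0,0,0,-3],[0.1,-5,38,0,0,0,-3],[0.1,-5,50,0,0,0,-3],[0.1,-5,50,0,0,0,-2],[0.1,-5,50,-20,0,0,0],[0.1,0,0,0,0,0,0]]}}

```text
time_s: 8.43
tool_pos: [0.4706, 0.0028, 0.0999]
orientation: [-3.133, 0.208, 0.003]
contact_force: [-0.7, -0.9, -0.2]
grip_width: 0.047
gripper_force: 0.0
```

```bash
python3 chk.py pics/m4.png; python3 - <<'E'
from h import *
im,d=grab_frame("top"); P=cloud("top",d).reshape(-1,3)
S=cloud("side",np.load("side3.npy")).reshape(-1,3)
cv2.imwrite("pics/t4.png",np.hstack([cv2.resize(im[225:305,310:390,::-1],None,fx=5,fy=5,interpolation=cv2.INTER_CUBIC),cv2.resize(im[225:305,200:280,::-1],None,fx=5,fy=5,interpolation=cv2.INTER_CUBIC)]))
for n,C in(("top",P),("side",S)):
    w=C[(abs(C[:,0]-.506)<.05)&(abs(C[:,1]+.226)<.045)&(C[:,2]>.044)&(C[:,2]<.056)]
    r=cv2.minAreaRect((w[:,:2]*1000).astype(np.float32)); A=np.c_[w[:,:2]-w[:,:2].mean(0),np.ones(len(w))]
    print(n,len(w),r,np.median(w[:,2]),np.linalg.lstsq(A,w[:,2],rcond=None)[0])
E
```

```text
[4.71442371e-01 3.00658002e-04 1.00414099e-01] [-3.13412886e+00  2.13566091e-01  3.31530231e-04] 0.046658487250032216 [-0.51458825 -0.1522775  -0.68341847] [-0.04117127  0.00280779  0.0468008 ]
[-0.0328  0.0291]
[-0.0329  0.0266]
top z 0.04886382174684638 33
top z 0.04896818783897278 13
top 610 ((504.4845275878906, -225.54254150390625), (62.17047882080078, 38.09262466430664), 3.4442145824432373) 0.0493525133664843 [-0.01907378 -0.00771346  0.04933948]
side 310 ((503.4339599609375, -224.4876708984375), (61.252784729003906, 43.74806213378906), 6.273041725158691) 0.04881585439436842 [ 0.00293727 -0.03414743  0.04840874]
```

View pics/t4.png

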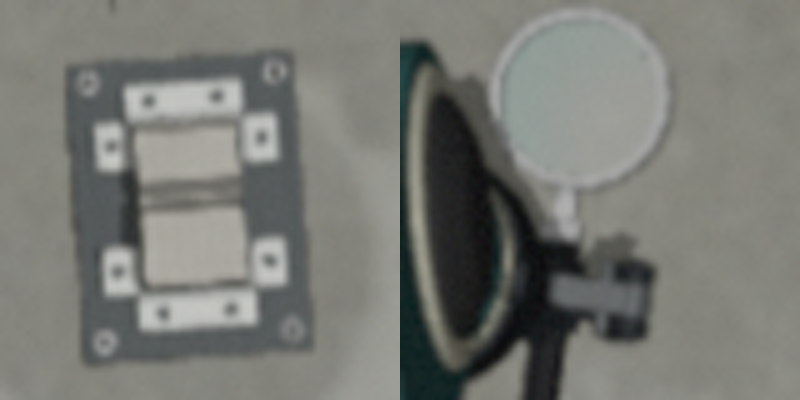

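The block sits square between the bars (left panel, centred near (190,205)), and its top is level at 49 mm, so it is home. The fingers stand over the handle below the lens collar (right panel, about (565,290)). Now I'll take the loupe.

Request:
{"fn": "play_rows", "kwargs": {"series": [[0.1,0,-2,-40,0,0,0],[0.1,0,0,-35,0,0,0],[0.1,0,0,-15,0,0,0],[0.1,0,0,-7,0,0,0],[0.1,0,0,0,0,0,0],[-1,0,0,0,0,0,0],[-1,0,0,0,0,0,0],[-1,0,0,0,0,0,0],[-1,0,0,0,0,0,0],[-1,0,0,0,0,0,0]], "newtons": 60}}

```text
time_s: 9.78
tool_pos: [0.4717, -0.0034, 0.003]
orientation: [3.134, -0.22, -0.0]
contact_force: [-0.0, 0.4, -0.6]
grip_width: 0.0
gripper_force: 0.0
```

```bash
python3 - <<'E'
from h import *
im,d=grab_frame("top"); im2,d2=grab_frame("side"); np.save("side5.npy",d2)
cv2.imwrite("pics/t5.png",np.hstack([cv2.resize(im[220:330,190:290,::-1],None,fx=4,fy=4,interpolation=cv2.INTER_CUBIC),cv2.resize(im2[300:410,260:360,::-1],None,fx=4,fy=4,interpolation=cv2.INTER_CUBIC)]))
print(proj("side",[[.4717,-.0034,.003],[.4714,-.0015,.007],[.55,-.012,.014]]),proj("top",[[.4717,-.0034,.003]]))
s=manip.observe(); print(s["grip_width"],s["gripper_force"])
E
```

```text
[[331.76130234 363.0284596 ]
 [331.44630724 361.51915168]
 [290.15377863 340.54489072]] [[232.20463105 285.56421773]]
-0.00014873056835459648 0.0
```

View pics/t5.png

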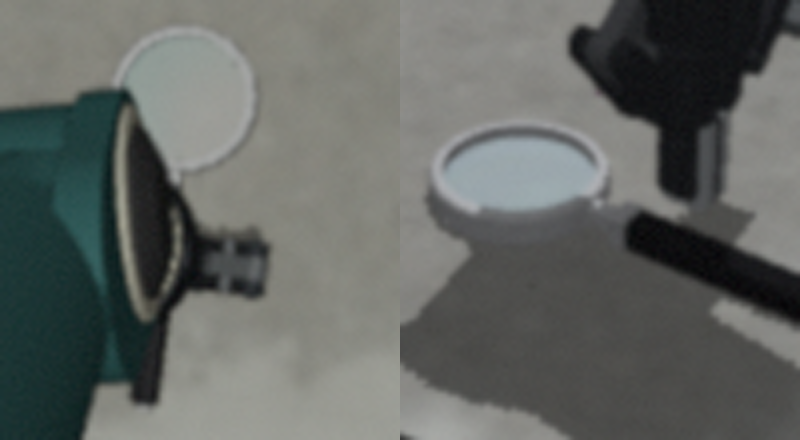

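The fingers closed on air. In the side panel their tips are near (690,190), which is full-image pixel (332,347), behind or above the handle. I'll measure where they really are.

```bash
python3 - <<'E'
from h import *
S=cloud("side",np.load("side5.npy"))
for v in range(334,352,2): print(v,[S[v,u].round(3).tolist() for u in (328,332,337)])
for uv in ((345,366),(331,361),(320,356)): print(uv,S[uv[1],uv[0]].round(4))
s=manip.observe(); print(s)
E
```

```text
334 [[0.474, 0.008, 0.06], [0.467, 0.009, 0.063], [0.461, 0.004, 0.061]]
336 [[0.474, 0.007, 0.056], [0.466, 0.01, 0.06], [0.461, 0.004, 0.058]]
338 [[0.471, 0.013, 0.056], [0.466, 0.011, 0.057], [0.461, 0.004, 0.055]]
340 [[0.474, 0.008, 0.049], [0.468, 0.007, 0.051], [0.461, 0.004, 0.051]]
342 [[0.472, 0.011, 0.049], [0.466, 0.01, 0.05], [0.461, 0.003, 0.047]]
344 [[0.473, 0.008, 0.043], [0.465, 0.011, 0.047], [0.461, 0.003, 0.044]]
346 [[0.473, 0.008, 0.039], [0.465, 0.011, 0.044], [0.461, 0.003, 0.041]]
348 [[0.473, 0.008, 0.036], [0.466, 0.009, 0.039], [0.461, 0.002, 0.037]]
350 [[0.475, 0.004, 0.03], [0.466, 0.01, 0.036], [0.461, 0.002, 0.033]]
(345, 366) [0.4451 0.0069 0.0131]
(331, 361) [0.4689 0.0054 0.013 ]
(320, 356) [4.901e-01 4.000e-04 1.190e-02]
{'time_s': 9.875, 'q': array([-0.05671397,  0.50593785, -0.00859859,  2.15494165,  0.00902364,
        0.48083623, -1.78313478]), 'joint_velocities': array([ 2.98372496e-04,  1.89580743e-03, -3.99785435e-04,  3.54497210e-04,
       -3.58948889e-04,  8.86362551e-05, -2.87327107e-04]), 'tau': array([-2.65043745e-03, -4.34601617e+01,  8.44241213e-02, -1.32568109e+01,
        5.90314128e-03,  1.14923434e-03,  3.99008741e-05]), 'tool_pos': array([ 0.47171563, -0.00333034,  0.00297643]), 'orientation': array([ 3.13386912e+00, -2.19890795e-01, -1.39840527e-04]), 'contact_force': array([0.25478957, 1.19660695, 0.25296318]), 'moment': array([ 0.02270886, -0.01194514,  0.02309785]), 'gripper_force': 0.0, 'grip_width': -0.00014873056835459648}
```

```bash
python3 - <<'E'
from h import *
S=cloud("side",np.load("side5.npy"))
for v in range(346,366,1): print(v,[S[v,u].round(3).tolist() for u in (326,329,332,335,338)])
E
```

```text
346 [[0.476, 0.008, 0.039], [0.471, 0.009, 0.041], [0.465, 0.011, 0.044], [0.464, 0.004, 0.04], [0.46, 0.001, 0.04]]
347 [[0.476, 0.008, 0.037], [0.471, 0.01, 0.039], [0.465, 0.011, 0.042], [0.463, 0.005, 0.039], [0.461, -0.001, 0.036]]
348 [[0.479, 0.003, 0.031], [0.471, 0.01, 0.038], [0.466, 0.009, 0.039], [0.463, 0.004, 0.037], [0.461, -0.0, 0.035]]
349 [[0.48, 0.001, 0.028], [0.472, 0.006, 0.034], [0.466, 0.01, 0.038], [0.464, 0.004, 0.035], [0.461, -0.001, 0.033]]
350 [[0.498, -0.037, -0.002], [0.474, 0.002, 0.029], [0.466, 0.01, 0.036], [0.464, 0.003, 0.033], [0.462, -0.002, 0.03]]
351 [[0.497, -0.034, -0.002], [0.492, -0.035, -0.001], [0.469, 0.003, 0.03], [0.463, 0.005, 0.032], [0.48, -0.042, -0.001]]
352 [[0.496, -0.032, -0.002], [0.491, -0.032, -0.001], [0.488, -0.037, -0.002], [0.462, 0.007, 0.032], [0.479, -0.041, -0.002]]
353 [[0.493, -0.027, 0.0], [0.49, -0.031, -0.001], [0.486, -0.034, -0.002], [0.186, 0.599, 0.471], [0.478, -0.039, -0.002]]
354 [[0.484, -0.007, 0.013], [0.488, -0.027, -0.0], [0.485, -0.031, -0.001], [0.48, -0.031, 0.0], [0.476, -0.034, -0.0]]
355 [[0.
[... 631 characters left out ...]
006, 0.012], [0.473, 0.004, 0.013], [0.468, 0.003, 0.014], [0.466, -0.002, 0.011], [0.461, -0.002, 0.013]]
361 [[0.477, 0.006, 0.01], [0.472, 0.006, 0.012], [0.468, 0.004, 0.012], [0.463, 0.004, 0.014], [0.459, 0.001, 0.014]]
362 [[0.476, 0.008, 0.01], [0.471, 0.007, 0.011], [0.467, 0.006, 0.013], [0.462, 0.006, 0.014], [0.459, 0.001, 0.012]]
363 [[0.477, 0.005, 0.006], [0.472, 0.006, 0.009], [0.466, 0.007, 0.011], [0.462, 0.006, 0.012], [0.458, 0.005, 0.013]]
364 [[0.476, 0.008, 0.007], [0.471, 0.007, 0.008], [0.466, 0.008, 0.01], [0.462, 0.005, 0.01], [0.457, 0.006, 0.012]]
365 [[0.477, 0.005, 0.003], [0.472, 0.005, 0.004], [0.466, 0.007, 0.008], [0.46, 0.01, 0.011], [0.456, 0.008, 0.012]]
```

```bash
python3 - <<'E'
from h import *
S=cloud("side",np.load("side2.npy"))
for u in (361,365,369): print(u,[(v,S[v,u].round(3).tolist()) for v in range(274,288,2)])
# initial open gripper: lowest points
S0=cloud("side",np.load("side0.npy")).reshape(-1,3); w=S0[(abs(S0[:,0]-.291)<.08)&(abs(S0[:,1]+.581)<.08)&(S0[:,2]>.12)&(S0[:,2]<.4)]; print(len(w),np.percentile(w[:,2],[0,1,3,10]))
S1=cloud("side",np.load("side3.npy")).reshape(-1,3); w=S1[(abs(S1[:,0]-.4714)<.04)&(abs(S1[:,1])<.06)&(S1[:,2]>.03)&(S1[:,2]<.3)]; print(len(w),np.percentile(w[:,2],[0,1,3,10]))
E
```

```text
361 [(274, [0.509, -0.195, 0.064]), (276, [0.509, -0.194, 0.061]), (278, [0.508, -0.194, 0.057]), (280, [0.509, -0.196, 0.052]), (282, [0.511, -0.202, 0.045]), (284, [0.512, -0.206, 0.038]), (286, [0.513, -0.208, 0.033])]
365 [(274, [0.501, -0.194, 0.067]), (276, [0.501, -0.195, 0.062]), (278, [0.501, -0.196, 0.057]), (280, [0.5, -0.194, 0.055]), (282, [0.503, -0.201, 0.047]), (284, [0.504, -0.205, 0.041]), (286, [0.505, -0.207, 0.036])]
369 [(274, [0.495, -0.198, 0.066]), (276, [0.496, -0.202, 0.06]), (278, [0.496, -0.202, 0.056]), (280, [0.495, -0.201, 0.053]), (282, [0.496, -0.204, 0.047]), (284, [0.495, -0.203, 0.044]), (286, [0.498, -0.209, 0.036])]
2615 [0.2425599  0.24563074 0.25149234 0.26748394]
5346 [0.12747073 0.13177073 0.13806396 0.15620427]
```

The images show the real fingertips about 27 mm above the reported TCP, and the earlier frames agree. I'll open, go down by that much with a force check, and close again.

Request:
{"fn": "play_rows", "kwargs": {"series": [[0.1,0,2,0,0,0,0],[0.1,0,0,0,0,0,0],[0.1,0,0,0,0,0,0],[0.1,0,0,-8,0,0,0],[0.1,0,0,-6,0,0,0],[0.1,0,0,-4,0,0,0],[0.1,0,0,0,0,0,0]]}}

```text
time_s: 10.75
tool_pos: [0.4714, -0.0014, -0.0155]
orientation: [3.134, -0.22, -0.002]
contact_force: [0.1, -0.4, 0.2]
grip_width: 0.0471
gripper_force: 0.0
```

Request:
{"fn": "play_rows", "kwargs": {"series": [[0.1,0,0,-4,0,0,0],[0.1,0,0,-3,0,0,0],[0.1,0,0,0,0,0,0],[-1,0,0,0,0,0,0],[-1,0,0,0,0,0,0],[-1,0,0,0,0,0,0],[-1,0,0,0,0,0,0],[-1,0,0,0,0,0,0]], "newtons": 50}}

```text
time_s: 11.75
tool_pos: [0.4719, -0.0013, -0.0217]
orientation: [-3.134, 0.22, -0.001]
contact_force: [-1.4, 0.7, 5.2]
grip_width: 0.0126
gripper_force: 50.6
```

Request:
{"fn": "play_rows", "kwargs": {"series": [[-1,0,0,8,0,0,0],[-1,0,0,20,0,0,0],[-1,-5,0,30,0,0,0],[-1,-15,0,30,0,0,0],[-1,-15,-10,15,0,0,0],[-1,-11,-25,5,0,0,0],[-1,0,-30,0,0,0,0],[-1,0,-30,0,0,0,0],[-1,0,-30,0,0,0,0],[-1,0,-30,0,0,0,0],[-1,0,-25,0,0,0,0],[-1,0,-20,0,0,0,0],[-1,0,-13,0,0,0,0],[-1,0,0,0,0,0,0],[-1,0,0,0,0,0,0]]}}

```text
time_s: 13.62
tool_pos: [0.4257, -0.2134, 0.0859]
orientation: [-3.133, 0.218, 0.001]
contact_force: [0.4, -0.2, -0.5]
grip_width: 0.0121
gripper_force: 49.9
```

```bash
cat > lens.py <<'E'
from h import *
import sys
im2,d2=grab_frame("side"); im,d=grab_frame("top")
cv2.imwrite(sys.argv[1],np.hstack([cv2.resize(im[180:320,290:430,::-1],None,fx=2.8,fy=2.8),cv2.resize(im2[190:330,270:410,::-1],None,fx=2.8,fy=2.8)]))
print(manip.observe()["tool_pos"])
for n,D in(("top",d),("side",d2)):
    C=cloud(n,D).reshape(-1,3)
    w=C[(np.hypot(C[:,0]-.505,C[:,1]+.225)<.045)&(C[:,2]>.09)&(C[:,2]<.145)&(C[:,0]>.468)]
    if len(w)<30: print(n,len(w)); continue
    A=np.c_[w[:,:2]-[.5045,-.2255],np.ones(len(w))]
    (cx,cy),r=cv2.minEnclosingCircle((w[:,:2]*1000).astype(np.float32))
    print(n,len(w),np.percentile(w[:,2],[1,10,50,90,99]).round(4),np.linalg.lstsq(A,w[:,2],rcond=None)[0].round(4),"circ",cx,cy,r)
    w=C[(C[:,0]>.56)&(C[:,0]<.612)&(abs(C[:,1]+.21)<.03)&(C[:,2]>.08)&(C[:,2]<.14)]; print("scriber",w.min(0).round(4),np.median(w,0).round(4)) if len(w) else 0
E
python3 lens.py pics/l1.png
```

```text
[ 0.4258078  -0.21337588  0.08596551]
top 937 [0.1118 0.1142 0.1175 0.1219 0.1246] [0.0194 0.0018 0.1176] circ 505.40875244140625 -223.95626831054688 35.70992660522461
scriber [ 0.5735 -0.2155  0.1025] [ 0.5936 -0.2122  0.1071]
side 684 [0.1078 0.1114 0.1164 0.1205 0.1216] [ 0.008  -0.041   0.1166] circ 503.3990783691406 -221.86341857910156 37.5994758605957
scriber [ 0.573  -0.2162  0.1018] [ 0.5961 -0.2112  0.1055]
```

View pics/l1.png

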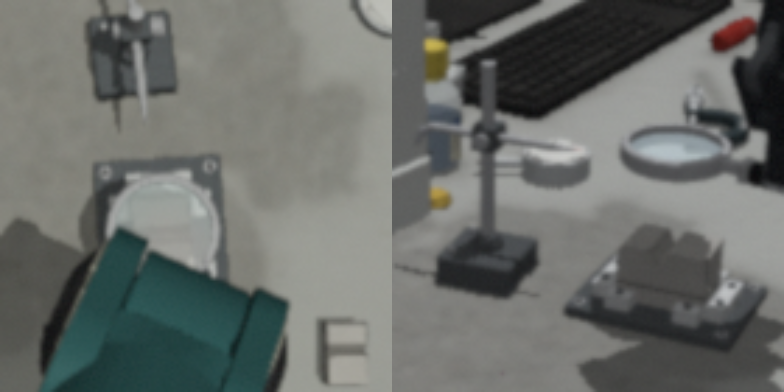

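The lens hangs level over the block (top panel circle near (163,225), rim level in the side panel). Its mid-plane is at about 114.5 mm and the scriber at about 105 mm, so I'll lower it 9.5 mm.

Request:
{"fn": "play_rows", "kwargs": {"series": [[-1,0,-1,-4,0,0,0],[-1,0,0,-4,0,0,0],[-1,0,0,-1.5,0,0,0],[-1,0,0,0,0,0,0],[-1,0,0,0,0,0,0],[-1,0,0,0,0,0,0],[-1,0,0,0,0,0,0]]}}

```text
time_s: 14.6
tool_pos: [0.4258, -0.2154, 0.0766]
orientation: [3.134, -0.22, 0.0]
contact_force: [-0.1, 0.4, -1.8]
grip_width: 0.0123
gripper_force: 49.9
```

```bash
python3 lens.py pics/l2.png; python3 -c "
from h import *
im2,d2=grab_frame('side')
S=cloud('side',d2).reshape(-1,3)
w=S[(abs(S[:,0]-.505)<.05)&(abs(S[:,1]+.2255)<.045)&(S[:,2]>.045)&(S[:,2]<.056)]; print('block top',np.median(w[:,2]))
s=manip.observe(); print(s['tool_pos'],s['gripper_force'],s['time_s'])"
```

```text
[ 0.42577241 -0.21537525  0.07655568]
top 927 [0.1023 0.1048 0.1082 0.1125 0.1154] [ 0.0228 -0.0014  0.1082] circ 504.62298583984375 -225.8546905517578 35.68746566772461
scriber [ 0.5737 -0.2155  0.1018] [ 0.5941 -0.2122  0.107 ]
side 687 [0.0979 0.1023 0.1071 0.1111 0.1122] [ 0.0106 -0.0431  0.1072] circ 501.53314208984375 -224.4920654296875 38.605552673339844
scriber [ 0.5739 -0.2189  0.1015] [ 0.5944 -0.2109  0.1056]
block top 0.04883773295698961
[ 0.42576926 -0.21535943  0.07653171] 49.937315583229065 14.75
```

```bash
python3 -c "
from plant import ticket
print(ticket.finish_job())"
```

```text
the job is handed in; nothing more can be done
None
```

I handed the job in at about 15 s, but no verdict came back: the block is home and level in the pocket and let go, and the lens is held level and centred over it at about 105 mm, the scriber tip's measured height.

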